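# Lock the test bracket on its T-slot rail with a hammer-head bolt

### The job

Lock the blue test bracket down with the orange-handled hammer-head bolt: take the bolt out of its grey holder, drop its head into the open part of the slot in the aluminium rail, and slide it along under the bracket's fork until its neck has pushed the brass pin fully home and comes up firmly against the stop. There give it a quarter turn, so that the head lies crosswise under the rail, and let go of it, leaving it standing upright.

Things in the scene. Friction and masses are not known exactly. Their poses are not given: they have to be found in the camera images.
- t_bolt: Loose bolt, upright, 84 mm tall, about 0.12 kg. Origin: centre of the head's underside; z up, x along the head. Steel head 30 (x) x 14 (y) x 11 mm high, lower long edges rounded; neck 10 mm diameter to z = 38; dark collar 28 mm diameter, z = 38 to 42; orange flat handle z = 42 to 84, 30 mm wide (x), 12 mm thick (y), in line with the head: grip it across the 12 mm.
- holder: Fixed grey block 64 x 48 x 26 mm, origin at the centre of its underside. Its pocket, 16 mm deep (floor at z = 10), long side along x, holds the bolt's head at the start with about 1 mm of play; the bolt's x lies along the holder's x.
- rail: Fixed aluminium T-slot rail, x = -150 to 130 mm, 60 wide, top at z = 36. Origin on the bench on the slot's centre line; x along the slot towards the blue bracket, z up. Slot mouth 16 wide between lips z = 23 to 36; chamber below 22 wide, floor at z = 8 (bolt's origin then reads z = 8, with 4 mm of room to lift under the lips): there the head can turn only about 17 degrees.
- slot_open (a point): Middle of the open part of the slot, at the height of the rail's top (rail x = -96, z = 36 mm). The mouth is open from above for 48 mm either way along the rail's x; the head goes in lengthwise, 1 mm free on each side, and down 28 mm to the floor.
- fork_entry (a point): On the slot's centre line at the flared mouth of the bracket's forked blue foot plate, on its top (rail x = -46, z = 44 mm). Plate 8 mm thick on the rail's top; gap between the prongs 12 mm, from rail x = -36 on: the neck slides in, the head stays below in the slot, the collar runs 2 mm above the plate (head on the floor). Blue upright, 108 mm high, at rail x = 92 to 100.
- lock_mid (a point): Mean lock place: slot's centre line, on the chamber floor (rail x = 0, z = 8 mm). A fixed steel stop block in the fork's gap, not listed, meets the neck when the bolt's origin is at rail x = -20 to +20 mm: different each time, so feel for it. Only within 2 mm of it can the head turn freely, either way; farther back hidden walls, 1 mm beside the head, hinder it. Once turned: 12 mm play back.
- stop_pin (a joint): Brass tell-tale pin, 8 mm thick, that sticks out 6 mm from the stop block towards the bolt. 0 = out, 0.006 m = pushed fully home, flush with the block's face. The bolt's neck pushes it in (about 2 N, no spring: it stays where it is left), then meets the solid block: 8 to 15 N shows that it is home.
There are look-alikes about, which are no part of the job. There is more than one size of the t_bolt; the one meant has the size given above.

How it is judged:
By the outcome, as a careful person would: the job done as asked, in the order asked, and still so for the second after the job is handed in, with the robot touching nothing.
It also fails if it takes over 54 s, if anything falls off the work surface, if the arm or the gripper's body presses on something with over 40 N, if the wrist force passes 120 N, or if a joint passes its speed limit or range.

### The arm

A 6-joint arm with a two-finger parallel gripper is mounted at the origin on a cart in front of the work surface, level with it; the furniture and walls round the work are solid. World frame = base frame: x ahead of the robot, y to its left, z up, the work surface at z = 0. Lengths are in mm, angles in rad, forces in N, time in s.
With the tool pointing down it reaches from about 325 to 775 mm from the base axis. Payload 5.5 kg.
Tool frame: the origin (TCP) lies at the very end of the fingers, on their centre line; the grasp point (between the pads) lies manip.hold_point_z behind it (manip.hold_point_z is the distance from the TCP to the grasp point, in mm); x points along the fingers, y is the direction in which the jaws open and shut, and the axes are right-handed (so a half turn about x gives the same grasp; the last joint's range is limited). The gripper opens to 85 mm and grips with 20 to 120 N. Pads are 22 mm wide; open, the fingers measure 114 mm over their backs; the gripper's body (76 mm by 85 mm) begins 54 mm behind the grasp point. The pads swing forward as they close: fully open they stand 13 mm farther back than shut.
Start: joints at [1.129, 0.091, 1.231, -0, 1.82, -0.057], TCP at [225.23, 556.137, 231.275] pointing down, gripper open.
Joint ranges: [-2.87, 2.87], [-0.86, 2.18], [0.17, 2.46], [-1.51, 4.65], [0.06, 2.69], [-2.65, 2.65]. Speed limits (rad/s): [2.57, 2.57, 3.01, 3.14, 3.14, 3.14].

### API

Orientations are given as [roll, pitch, yaw] about the fixed x, y, z axes, in that order (R = Rz(yaw) Ry(pitch) Rx(roll)).
In Python, from bench import manip, optics, spotter gives the robot as it stands.
- The arm moves only by the shell command python3 -m creep 'ROWS' [OPENING] [FORCE]. ROWS is JSON, a list of rows, each an object with "travel": the shift along the tool's x, y, z in m, a list of three; "turn": the turn, a rotation vector about the tool's x, y, z in rad, a list of three. In form: [{"travel": [dx, dy, dz], "turn": [ax, ay, az]}, ...]. A call has 1 to 20 rows; each row is the pose to reach, as a shift and turn from the pose measured when the call began, along the tool's axes at that moment; what a row does not reach only later rows make up. A row lasts 1/12 s, in which the tool goes at most 41.7 mm and 7.16 degrees, less where a joint would pass 70% of its speed; a pose out of reach is approached as far as the arm can. A call with a gripper value outside its range is refused whole. OPENING is the gripper command: -1 is shut, 1 is fully open, values between are in proportion, set as the call begins (- or left out, the last holds). The fingers move at their own pace and stop on an object; FORCE is the grip in N (left out, the last holds). Time passes only in rows, so rows that repeat a pose let the fingers close. It gives the time, the measured TCP pose, the force and the opening at its end, in the units of the state.
- manip.get_state(): the state, without advancing time (a new reading comes with each control period).
- optics.grab_frame(name): name is "scene" or "top" or "wrist"; returns a dict with "image" (420x560x3 uint8, red, green, blue), "mtx" (3x3 intrinsics, pixels), "R" (3x3) and "t" (3): a world point X has camera coordinates R X + t. Camera axes: x right, y down, z forward; pixel columns grow to the right and rows downward; lengths in mm; the calibration is good to about 2 mm. A picture is of the moment at which its call begins. There is no depth.
- manip.hand_in(): hands the job in, once; it reports no verdict.
Trained networks look in a picture, given as the dict that the camera call returned (one of the last four; its "shot" number tells which), for a name from the list of things; names that differ only in an ending like _2 or _b are one class to them, and where a whole thing is asked for, a point or a joint stands for the part that bears it (a point fixed in the world has none). Each returns a list of dicts, best first, with "score" (0 to 1); they miss things now and then, are a little off and sometimes report something else, mostly with a low value. They report only what shows in the picture. A call takes as long as a camera call. They do not tell look-alikes from the thing itself.
- spotter.silhouettes(picture, label): "mask" (420x560 bool, what is visible of it) and "point" ([column, row] in pixels, amid what is visible of it).
The state is a dict: "time": time; "joint_pos": joint angles; "qd": joint speeds; "joint_efforts": joint torques, N m; "position": TCP position; "tool_rot": TCP orientation; "ft_force": force on the tool from outside, world axes, zero at the start; "wrist_torque": the same for the moment, N m; "finger_gap": opening from 0.0 (shut) to 1.0 (fully open).
Only numpy, scipy, OpenCV 4.12 (cv2) and the standard library are available. Lean on these libraries where they do the work, as an engineer would, in place of code of your own. Each camera call takes 0.05 s, during which the arm holds its last target. There are 200 camera calls.

## Working session

There is one attempt and no reset: what is moved stays moved. The work goes in short steps, Python scripts to look and compute and a shell command to move; the robot and the scene stay as the last step left them, time stands still between calls to the robot, and variables do not carry over. Pictures are saved under pics/ and viewed, about 8 in all and at most 12, crops included, and the job is handed in when it is done.

```bash
ls; mkdir -p pics; cat > h.py <<'E'
import numpy as np, cv2
from bench import manip, optics, spotter
def save(p,name): cv2.imwrite('pics/'+name,p['image'][:,:,::-1])
def proj(p,X):
    c=np.asarray(X,float)@np.array(p['R']).T+np.array(p['t']); u=c@np.array(p['mtx']).T; return u[...,:2]/u[...,2:]
def ray(p,px,z):
    R=np.array(p['R']);t=np.array(p['t']);C=-R.T@t
    d=R.T@np.linalg.inv(np.array(p['mtx']))@np.array([px[0],px[1],1.]); return C+d*(z-C[2])/d[2]
E
python3 - <<'E'
from h import *
print(manip.get_state(), manip.hold_point_z)
ims=[]
for n in ['scene','top']:
    p=optics.grab_frame(n); ims.append(p['image'])
    for l in ['t_bolt','holder','rail','stop_pin','fork_entry']:
        try:
            for d in spotter.silhouettes(p,l)[:4]: 
                z={'t_bolt':70,'holder':26,'rail':36,'stop_pin':40,'fork_entry':44}[l]
                print(n,l,round(d['score'],2),d['point'],d['mask'].sum(),ray(p,d['point'],z).round())
        except Exception as e: print(n,l,e)
    C=-np.array(p['R']).T@np.array(p['t']);print(n,'cam',C.round())
    cv2.imwrite(f'pics/{n}0.png',cv2.resize(p['image'][:,:,::-1],(784,588),interpolation=cv2.INTER_CUBIC))
E
```

```text
pics
{'time': 0.0, 'joint_pos': array([ 1.12925830e+00,  9.18583741e-02,  1.23193001e+00,  1.57504715e-05,
        1.81979294e+00, -5.66987178e-02]), 'qd': array([-0.00283763,  0.00095199,  0.00134701,  0.00016331,  0.00037822,
        0.00076373]), 'joint_efforts': array([ 7.07984600e-04, -4.58724976e+01, -4.18033218e+01, -9.03984727e-06,
        1.11727774e-02,  4.66892982e-05]), 'position': array([225.11667216, 555.85120842, 230.12624322]), 'tool_rot': array([-1.63517459,  1.56880759, -2.02001003]), 'ft_force': array([-0.19287275, -0.34340548, -0.60868183]), 'wrist_torque': array([ 0.0429397 , -0.01240036,  0.00350908]), 'finger_gap': 0.9984874908981862} 18.700000000000003
scene t_bolt 0.82 [205.6, 186.0] 590 [461. 317.  70.]
scene t_bolt 0.73 [247.7, 170.7] 320 [559. 306.  70.]
scene t_bolt 0.57 [281.6, 184.2] 700 [588. 224.  70.]
scene holder 0.58 [250.6, 188.7] 557 [557. 296.  26.]
scene rail 0.9 [292.6, 265.7] 5673 [487.  62.  36.]
scene fork_entry 0.95 [291.4, 264.4] 5429 [483.  60.  44.]
scene cam [ 164. -326.  646.]
top t_bolt 0.93 [255.8, 180.2] 561 [590. 218.  70.]
top t_bolt 0.79 [196.1, 192.5] 370 [566. 312.  70.]
top t_bolt 0.62 [186.1, 256.5] 572 [463. 322.  70.]
top holder 0.89 [198.9, 202.3] 828 [559. 312.  26.]
top holder 0.4 [327.6, 248.1] 6566 [489.  95.  26.]
top fork_entry 0.95 [325.9, 250.0] 6641 [484. 100.  44.]
top cam [381. 206. 892.]
```

View pics/scene0.png

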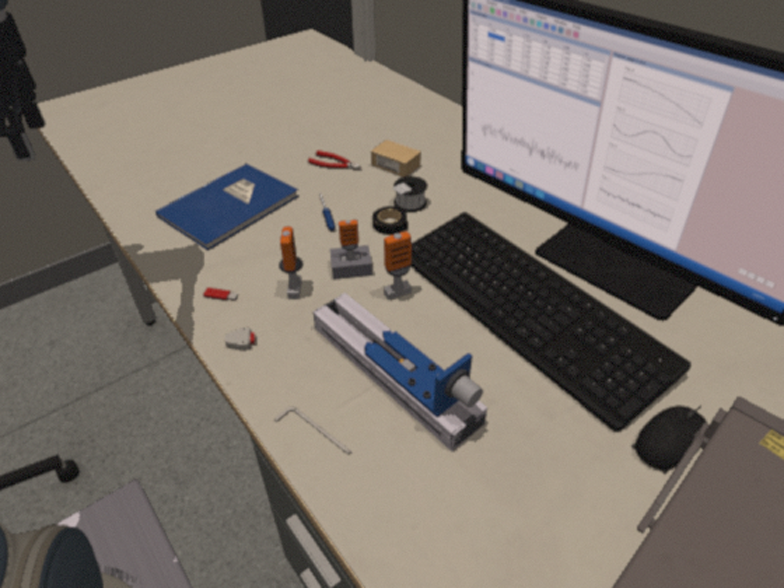

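View pics/top0.png

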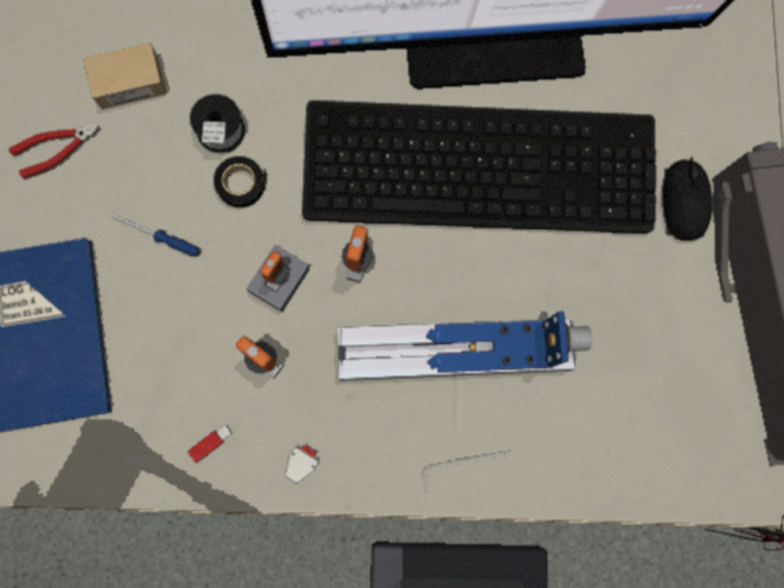

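The scene view shows the keyboard, the rail with the blue bracket and three orange-handled bolts at scene px (206,186), (248,171) and (282,184). The one at (248,171) stands in the only grey holder and looks smaller. The two loose ones are taller and stand on the bench. I'll confirm this with one enlarged crop and measured sizes.

```bash
python3 - <<'E'
from h import *
p=optics.grab_frame('scene'); q=optics.grab_frame('top')
a=cv2.resize(p['image'][140:230,180:320],(800,514),interpolation=cv2.INTER_CUBIC)[:, :, ::-1][:300*2]
b=cv2.resize(q['image'][150:285,160:430],(800,400),interpolation=cv2.INTER_CUBIC)[:,:,::-1]
a=cv2.resize(a,(467,300)); 
c=np.zeros((300,800,3),np.uint8); c[:,:467]=a
cv2.imwrite('pics/c1.png',np.vstack([c,cv2.resize(b,(600,300)).copy() if 0 else cv2.resize(b,(800,300))]) if 0 else np.vstack([c[:200+100],np.pad(cv2.resize(b,(600,300)),((0,0),(0,200),(0,0)))]))
# handle tops/heights: orange mask
for n,P in (('scene',p),('top',q)):
    h=cv2.cvtColor(P['image'],cv2.COLOR_RGB2HSV); m=((h[...,0]>4)&(h[...,0]<16)&(h[...,1]>170)&(h[...,2]>110)).astype(np.uint8)
    N,l,s,ce=cv2.connectedComponentsWithStats(m)
    for i in range(1,N):
        if s[i,4]>40:
            ys,xs=np.where(l==i); r=cv2.minAreaRect(np.c_[xs,ys].astype(np.float32)); print(n,s[i],r, ray(P,ce[i],75).round(1))
d=spotter.silhouettes(q,'holder')[0]; ys,xs=np.where(d['mask']); r=cv2.minAreaRect(np.c_[xs,ys].astype(np.float32))
print('holder',[ray(q,v,26).round(1)[:2] for v in cv2.boxPoints(r)], ray(q,r[0],26).round(1))
for d in spotter.silhouettes(q,'rail')[:1]+spotter.silhouettes(q,'fork_entry')[:1]:
    ys,xs=np.where(d['mask']); r=cv2.minAreaRect(np.c_[xs,ys].astype(np.float32)); print('rail',[ray(q,v,36).round(1)[:2] for v in cv2.boxPoints(r)], cv2.boxPoints(r).round())
# white area of rail in top
E
```

```text
scene [201 163   8  12  53] ((204.5, 168.5), (11.0, 7.0), 90.0) [484.2 361.1  75. ]
scene [275 166  18   9  73] ((283.25469970703125, 169.64149475097656), (5.49442195892334, 17.71950912475586), 74.05460357666016) [616.1 254.3  75. ]
top [252 162  10  11  64] ((256.82354736328125, 166.7058868408203), (8.731282234191895, 8.731282234191895), 14.03624439239502) [611.7 216.5  75. ]
top [248 175  12  12  95] ((252.8235626220703, 179.70590209960938), (9.701424598693848, 12.12678050994873), 14.03624439239502) [587.1 222.6  75. ]
top [187 190   9   8  42] ((190.30001831054688, 192.90000915527344), (6.7082037925720215, 7.602630138397217), 26.56505012512207) [563.1 320.5  75. ]
top [170 241  11  13  64] ((175.50001525878906, 246.50003051757812), (9.899494171142578, 8.485280990600586), 45.0) [478.5 340.4  75. ]
top [178 248  15  15  97] ((185.75001525878906, 255.25003051757812), (11.31370735168457, 10.606600761413574), 45.0) [464.1 320.4  75. ]
holder [array([550.5, 352.6]), array([609.3, 322.1]), array([582.4, 275.1]), array([524.2, 306.2])] [566.4 314.1  26. ]
rail [array([511.4, 242.4]), array([540.9, -59.3]), array([468.5, -62.3]), array([440.6, 235.1])] [[239. 231.]
 [421. 220.]
 [423. 263.]
 [242. 274.]]
rail [array([513.4, 241.4]), array([538.9, -61.4]), array([466.5, -63.5]), array([442.5, 235.1])] [[240. 230.]
 [422. 221.]
 [424. 264.]
 [242. 273.]]
```

View pics/c1.png

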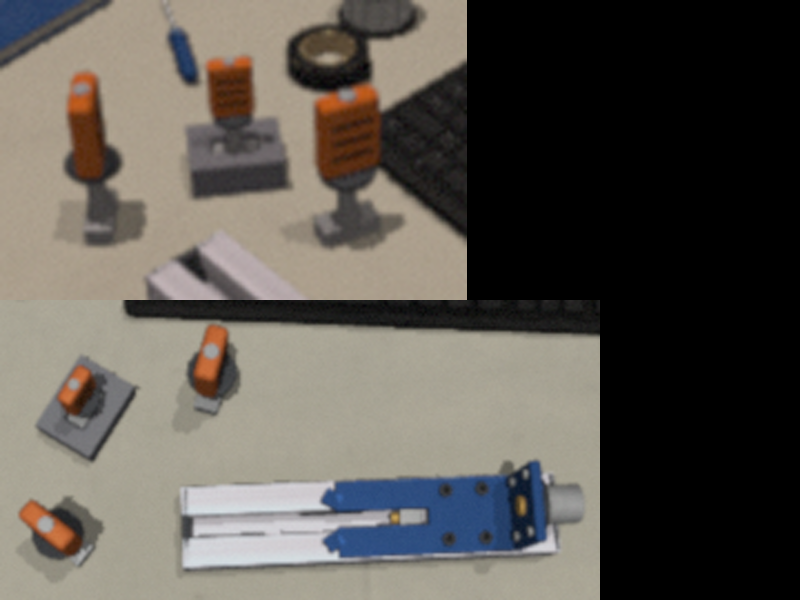

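The crop confirms it. The middle bolt, scene px (248,171), top px (193,188), stands in the grey block. Its handle is about 30/64 of the block's width, so it is 30 mm wide; the two loose ones at (206,186) and (282,184) are visibly larger. I'll take the middle one. Next I measure the holder and rail and plan the approach.

```bash
cat >> h.py <<'E'
from scipy.spatial.transform import Rotation as Ro
def pose(s=None):
    s=s or manip.get_state(); return np.array(s['position']), Ro.from_euler('xyz',s['tool_rot']).as_matrix()
def goal(a):
    x=np.array([0,0,-1.]); y=np.array([np.cos(a),np.sin(a),0]); return np.c_[x,y,np.cross(x,y)]
def plan(P,adeg):
    p,R=pose(); G=goal(np.radians(adeg))
    cur=np.degrees(np.arctan2(R[1,1],R[0,1]))
    print('cur yaw',cur.round(2),'travel m',(R.T@(np.array(P)-p)/1000).round(4),'turn',Ro.from_matrix(R.T@G).as_rotvec().round(4))
E
python3 - <<'E'
from h import *
q=optics.grab_frame('top')
k=600/270
f=lambda c,z: ray(q,[160+c[0]/k,150+(c[1]-300)/k],z)
H=[f(c,26) for c in [(83,355),(137,387),(92,458),(38,425)]]
print('holder',np.mean(H,0),[h.round() for h in H]); print('dot',f((74,384),84+10))
A,B=f((181,487),36),f((183,569),36); print('rail -150 end',A,B, np.linalg.norm(A-B))
C=f((556,552),36); print('far corner',C, np.linalg.norm(C-B))
print('fork tips',f((328,498),44),f((328,542),44)); print('pin',f((394,518),44))
s=manip.get_state(); print(pose()[1].round(3))
h=np.mean(H,0); plan([h[0],h[1],220],58); plan([h[0],h[1],220],-122)
w=optics.grab_frame('wrist'); p,R=pose(); C=-np.array(w['R']).T@np.array(w['t']); print('wristcam in tool',R.T@(C-p), R.T@np.array(w['R'])[2])
E
```

```text
holder [566.93656281 311.75492206  26.        ] [array([606., 317.,  26.]), array([583., 275.,  26.]), array([527., 306.,  26.]), array([551., 348.,  26.])]
dot [567.67714993 313.72660889  94.        ]
rail -150 end [506.17614592 238.58178111  36.        ] [445.81568288 234.6745298   36.        ] 60.486792865868686
far corner [466.97428821 -40.24548395  36.        ] 275.73302402721947
fork tips [500.49714371 130.3210614   44.        ] [468.14095718 129.7191349   44.        ]
pin [487.32960671  81.54891557  44.        ]
[[-0.     0.375  0.927]
 [ 0.     0.927 -0.375]
 [-1.     0.    -0.   ]]
cur yaw 67.95 travel m [ 0.0113 -0.0983  0.4084] turn [ 0.1737 -0.     -0.    ]
cur yaw 67.95 travel m [ 0.0113 -0.0983  0.4084] turn [-2.9679  0.     -0.    ]
wristcam in tool [-142.99237314    0.38899047  -70.15557438] [ 0.96023887 -0.00145901  0.27917589]
```

```bash
python3 -m creep '[{"travel":[0.03,-0.098,0.408],"turn":[0.174,0,0]},{"travel":[0.03,-0.098,0.408],"turn":[0.174,0,0]},{"travel":[0.03,-0.098,0.408],"turn":[0.174,0,0]},{"travel":[0.03,-0.098,0.408],"turn":[0.174,0,0]},{"travel":[0.03,-0.098,0.408],"turn":[0.174,0,0]},{"travel":[0.03,-0.098,0.408],"turn":[0.174,0,0]},{"travel":[0.03,-0.098,0.408],"turn":[0.174,0,0]},{"travel":[0.03,-0.098,0.408],"turn":[0.174,0,0]},{"travel":[0.03,-0.098,0.408],"turn":[0.174,0,0]},{"travel":[0.03,-0.098,0.408],"turn":[0.174,0,0]},{"travel":[0.06,-0.098,0.408],"turn":[0.174,0,0]},{"travel":[0.06,-0.098,0.408],"turn":[0.174,0,0]},{"travel":[0.06,-0.098,0.408],"turn":[0.174,0,0]},{"travel":[0.06,-0.098,0.408],"turn":[0.174,0,0]},{"travel":[0.06,-0.098,0.408],"turn":[0.174,0,0]},{"travel":[0.06,-0.098,0.408],"turn":[0.174,0,0]}]' 1 40
python3 - <<'E'
from h import *
w=optics.grab_frame('wrist')
im=w['image'].copy()
cv2.imwrite('pics/w1.png',cv2.resize(im[:,:,::-1],(784,588),interpolation=cv2.INTER_CUBIC))
for l in ['t_bolt','holder']:
    for d in spotter.silhouettes(w,l)[:2]: print(l,d['score'],d['point'])
c,s=np.cos(np.radians(-32)),np.sin(np.radians(-32))
print(proj(w,[566.9,311.8,94]),[proj(w,[566.9+c*x-s*y,311.8+s*x+c*y,26]).round() for x,y in [(32,24),(32,-24),(-32,-24),(-32,24)]])
E
```

```text
time: 2.28
position: [566.2, 313.6, 173.5]
tool_rot: [1.07, 1.568, 0.513]
ft_force: [0.3, 0.2, 0.7]
finger_gap: 0.998
t_bolt 0.82 [199.6, 285.9]
t_bolt 0.77 [216.8, 85.2]
holder 0.55 [280.7, 179.7]
[276.49753921 220.12934278] [array([302., 230.]), array([251., 230.]), array([250., 162.]), array([304., 162.])]
```

View pics/w1.png

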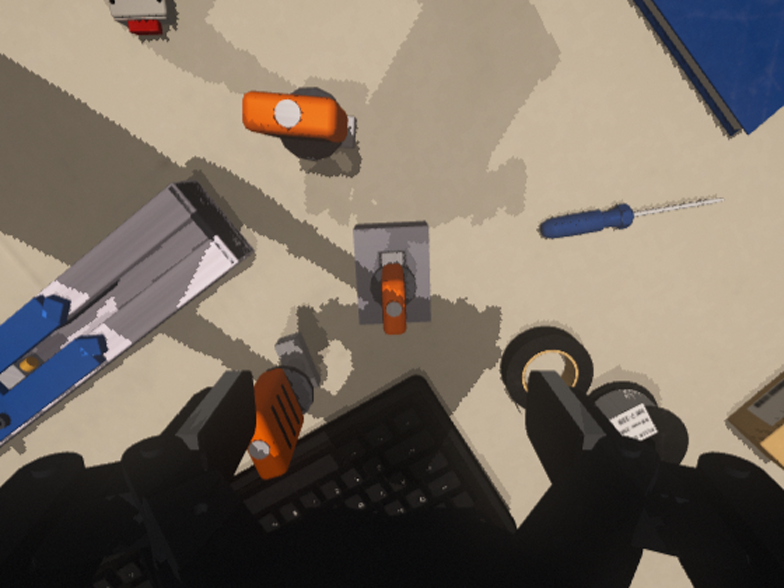

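The view shows the holder straight in the image, centred near px (393,272), with the handle dot at (394,309). Both line up with the tool axes. Next I fit the holder's pose from its corners.

```bash
python3 - <<'E'
from h import *
from scipy.optimize import least_squares as L
w=optics.grab_frame('wrist')
obs=np.array([(428,222),(355,224),(358,323),(431,321)])/1.4
# order guess from prediction: (32,24)->(302,230)=bottom right ; (32,-24)->bottom left;(-32,-24) top left;(-32,24) top right
loc=np.array([(-32,24),(-32,-24),(32,-24),(32,24)])
def X(v): c,s=np.cos(v[2]),np.sin(v[2]); return np.c_[v[0]+c*loc[:,0]-s*loc[:,1],v[1]+s*loc[:,0]+c*loc[:,1],np.full(4,26)]
r=L(lambda v:(proj(w,X(v))-obs).ravel(),[567,312,-.56]); print(r.x,np.degrees(r.x[2]),r.fun.round(1))
d=ray(w,np.array([394,309])/1.4,94); print('dot',d, 'px err', proj(w,[r.x[0],r.x[1],94])*1.4)
plan([d[0],d[1],58],np.degrees(r.x[2])+90)
plan([r.x[0],r.x[1],58],np.degrees(r.x[2])+90)
E
```

```text
[ 5.67334401e+02  3.15005477e+02 -5.27923307e-01] -30.247777386001673 [ 1.2  0.9 -1.1  1.1  0.4 -1.1 -0.5 -1.1]
dot [568.9255369  314.08120731  94.        ] px err [393.89298047 305.54468822]
cur yaw 58.04 travel m [0.1143 0.0023 0.0014] turn [-0.0299  0.0007 -0.0011]
cur yaw 58.04 travel m [ 0.1142  0.0023 -0.0004] turn [-0.0299  0.0007 -0.0011]
```

```bash
python3 -m creep '[{"travel":[0.03,0.0023,0.0005],"turn":[-0.02,0,0]},{"travel":[0.06,0.0023,0.0005],"turn":[-0.02,0,0]},{"travel":[0.09,0.0023,0.0005],"turn":[-0.02,0,0]},{"travel":[0.114,0.0023,0.0005],"turn":[-0.02,0,0]},{"travel":[0.114,0.0023,0.0005],"turn":[-0.02,0,0]},{"travel":[0.114,0.0023,0.0005],"turn":[-0.02,0,0]},{"travel":[0.114,0.0023,0.0005],"turn":[-0.02,0,0]}]' 1 60
python3 -m creep '[{"travel":[0,0,0],"turn":[0,0,0]},{"travel":[0,0,0],"turn":[0,0,0]},{"travel":[0,0,0],"turn":[0,0,0]},{"travel":[0,0,0],"turn":[0,0,0]},{"travel":[0,0,0],"turn":[0,0,0]},{"travel":[0,0,0],"turn":[0,0,0]},{"travel":[0,0,0],"turn":[0,0,0]},{"travel":[0,0,0],"turn":[0,0,0]},{"travel":[0,0,0],"turn":[0,0,0]},{"travel":[0,0,0],"turn":[0,0,0]}]' -1 60
```

```text
time: 3.07
position: [568.9, 315.1, 60.5]
tool_rot: [0.993, 1.567, 0.456]
ft_force: [-0.2, -0.2, 0.9]
finger_gap: 1.003
time: 3.9
position: [569.0, 315.0, 60.8]
tool_rot: [0.968, 1.567, 0.43]
ft_force: [0.1, -0.7, 3.3]
finger_gap: 0.136
```

```bash
python3 -m creep '[{"travel":[-0.01,0,0],"turn":[0,0,0]},{"travel":[-0.02,0,0],"turn":[0,0,0]},{"travel":[-0.035,0,0],"turn":[0,0,0]},{"travel":[-0.06,0,0],"turn":[0,0,0]},{"travel":[-0.08,0,0],"turn":[0,0,0]},{"travel":[-0.08,0,0],"turn":[0,0,0]},{"travel":[-0.08,0,0],"turn":[0,0,0]}]' -1 80
python3 - <<'E'
from h import *
s=manip.get_state(); print(s['joint_pos'].round(3),s['ft_force'].round(1))
# view pose: hold over slot_open
plan([480,183,140],4.4)
w=optics.grab_frame('top'); q=optics.grab_frame('wrist')
cv2.imwrite('pics/w2.png',cv2.resize(q['image'][:,:,::-1],(784,588),interpolation=cv2.INTER_CUBIC))
E
```

```text
time: 4.48
position: [569.6, 315.4, 143.0]
tool_rot: [0.992, 1.562, 0.454]
ft_force: [0.4, -0.4, -1.6]
finger_gap: 0.129
[ 0.453  0.221  1.243  0.     1.669 -0.58 ] [ 0.4 -0.4 -1.6]
cur yaw 59.2 travel m [ 0.0019 -0.1596 -0.0091] turn [ 9.564e-01  9.000e-04 -8.600e-03]
```

View pics/w2.png

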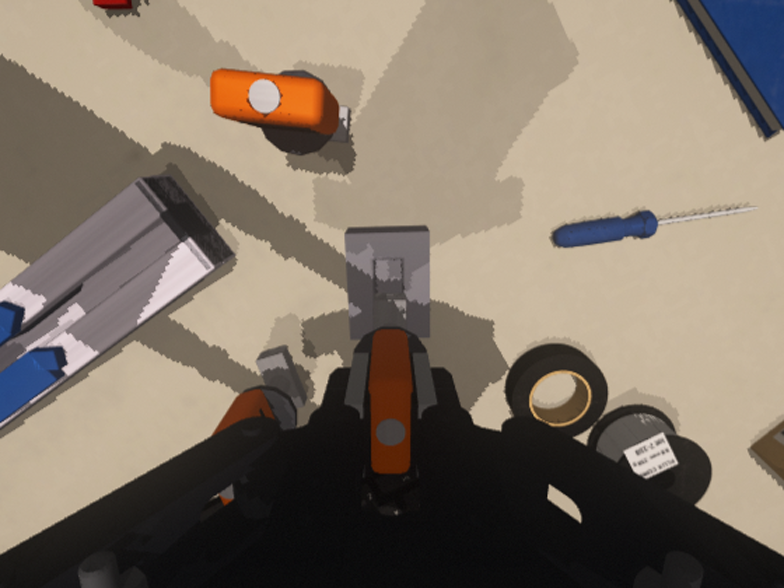

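The bolt is lifted out cleanly: its dot is at px (391,432), centred between the fingers, and the pocket at (389,280) is empty. Next I move over the open slot.

```bash
python3 - <<'E'
from h import *
w=optics.grab_frame('wrist'); p,R=pose(); d=ray(w,np.array([391,432])/1.4,p[2]+33.2); print('dot in tool',R.T@(d-p))
E
python3 -m creep '[{"travel":[0,-0.04,-0.002],"turn":[0.12,0,0]},{"travel":[0,-0.08,-0.005],"turn":[0.24,0,0]},{"travel":[0.002,-0.12,-0.007],"turn":[0.36,0,0]},{"travel":[0.002,-0.14,-0.009],"turn":[0.48,0,0]},{"travel":[0.002,-0.1596,-0.0091],"turn":[0.6,0,0]},{"travel":[0.002,-0.1596,-0.0091],"turn":[0.72,0,0]},{"travel":[0.002,-0.1596,-0.0091],"turn":[0.84,0,-0.004]},{"travel":[0.01,-0.1596,-0.0091],"turn":[0.956,0,-0.008]},{"travel":[0.02,-0.1596,-0.0091],"turn":[0.956,0,-0.008]},{"travel":[0.02,-0.1596,-0.0091],"turn":[0.956,0,-0.008]},{"travel":[0.02,-0.1596,-0.0091],"turn":[0.956,0,-0.008]},{"travel":[0.02,-0.1596,-0.0091],"turn":[0.956,0,-0.008]},{"travel":[0.02,-0.1596,-0.0091],"turn":[0.956,0,-0.008]}]'
python3 - <<'E'
from h import *
print(pose())
q=optics.grab_frame('wrist')
cv2.imwrite('pics/w3.png',cv2.resize(q['image'][:,:,::-1],(784,588),interpolation=cv2.INTER_CUBIC))
s=optics.grab_frame('scene'); c=proj(s,[480,183,60]); print(c)
x,y=int(c[0]),int(c[1]); cv2.imwrite('pics/s3.png',cv2.resize(s['image'][y-50:y+40,x-60:x+60][:,:,::-1],(800,600),interpolation=cv2.INTER_CUBIC))
E
```

```text
dot in tool [-33.19844987   0.75173479   1.18733603]
time: 5.72
position: [478.6, 182.3, 118.6]
tool_rot: [-1.059, 1.564, -2.551]
ft_force: [-0.2, -0.0, -1.3]
finger_gap: 0.129
(array([478.55582726, 182.25134235, 118.62683266]), array([[-0.00532219,  0.99688468,  0.07869315],
       [-0.00357083,  0.07867481, -0.99689394],
       [-0.99997946, -0.00558666,  0.00314098]]))
[250.37180662 220.9844195 ]
```

View pics/w3.png

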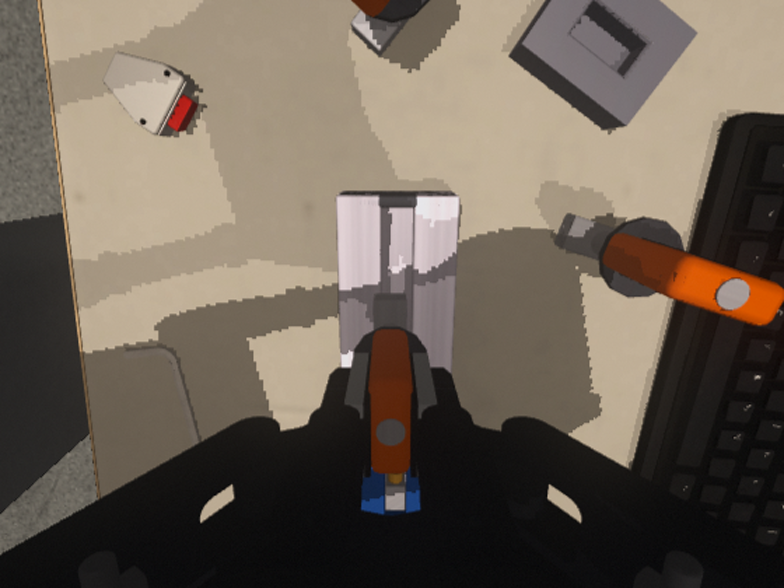

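The rail is seen end-on: its edges are at px columns 338/459 at row 195 and 341/454 at row 367. The head's rear end is at columns 373–406, row about 300. So the head sits a few pixels left of the slot centre. I'll quantify that.

```bash
python3 - <<'E'
from h import *
q=optics.grab_frame('wrist'); p,R=pose()
g=lambda c,z: (R.T@(ray(q,np.array(c)/1.4,z)-p)).round(2)
print('rail corners',g((338,195),36),g((459,195),36),'low',g((341,367),36),g((454,367),36),'slot',g((380,210),36),g((414,210),36))
zo=p[2]-50.8
print('head L/R',g((373,297),zo+11),g((406,297),zo+11),'dot',g((391,432),p[2]+33.2))
# refine edges by gradient on rows
im=cv2.cvtColor(q['image'],cv2.COLOR_RGB2GRAY).astype(float)
gx=np.abs(cv2.Sobel(cv2.GaussianBlur(im,(1,5),0),cv2.CV_64F,1,0,ksize=3))
for r in [142,148,155,162,170,190,215,222,240,255]:
    a=gx[r]; l=234+a[234:252].argmax(); rr=318+a[318:334].argmax(); m1=264+a[264:278].argmax(); m2=289+a[289:302].argmax()
    print(r,l,m1,m2,rr,[g((v*1.4,r*1.4),36)[1:] for v in (l,m1,m2,rr)])
E
```

```text
rail corners [ 82.89 -24.47 -55.28] [ 82.59  33.83 -55.28] low [ 83.17 -25.8   35.39] [82.86 34.97 35.26] slot [ 82.81  -4.26 -48.13] [ 82.72  12.27 -48.14]
head L/R [ 39.78  -6.47 -16.74] [ 39.71   7.24 -16.75] dot [-33.2    0.87   0.1 ]
142 240 270 297 325 [array([-25.5 , -53.48]), array([ -5.2 , -53.48]), array([ 13.06, -53.48]), array([ 31.98, -53.49])]
148 240 271 296 327 [array([-25.63, -49.47]), array([ -4.55, -49.48]), array([ 12.44, -49.48]), array([ 33.5 , -49.48])]
155 240 271 296 326 [array([-25.79, -44.75]), array([ -4.58, -44.75]), array([ 12.51, -44.76]), array([ 33.01, -44.76])]
162 241 271 296 326 [array([-25.27, -39.96]), array([ -4.61, -39.97]), array([ 12.58, -39.98]), array([ 33.2 , -39.99])]
170 241 271 295 325 [array([-25.45, -34.43]), array([ -4.65, -34.44]), array([ 11.97, -34.44]), array([ 32.74, -34.46])]
190 241 271 295 326 [array([-25.91, -20.24]), array([ -4.75, -20.26]), array([ 12.17, -20.27]), array([ 34.  , -20.29])]
215 242 266 295 323 [array([-25.8 ,  -1.78]), array([-8.48, -1.8 ]), array([12.42, -1.83]), array([32.59, -1.85])]
222 242 266 294 323 [array([-25.97,   3.54]), array([-8.54,  3.51]), array([11.77,  3.48]), array([32.79,  3.46])]
240 242 266 298 322 [array([-26.41,  17.53]), array([-8.7, 17.5]), array([14.9 , 17.46]), array([32.59, 17.43])]
255 251 265 295 322 [array([-20.06,  29.53]), array([-9.58, 29.51]), array([12.86, 29.47]), array([33.03, 29.43])]
```

View pics/s3.png

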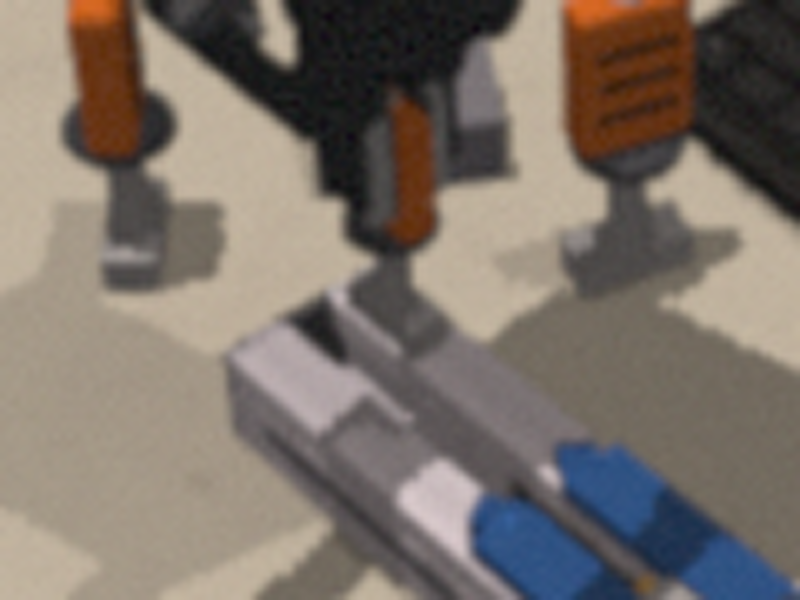

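```bash
python3 -m creep '[{"travel":[0.01,0.0033,0],"turn":[0.005,0.004,0.005]},{"travel":[0.02,0.0033,0],"turn":[0.005,0.004,0.005]},{"travel":[0.026,0.0033,0],"turn":[0.005,0.004,0.005]},{"travel":[0.026,0.0033,0],"turn":[0.005,0.004,0.005]},{"travel":[0.026,0.0033,0],"turn":[0.005,0.004,0.005]},{"travel":[0.026,0.0033,0],"turn":[0.005,0.004,0.005]}]'
python3 - <<'E'
from h import *
q=optics.grab_frame('wrist'); p,R=pose();print(p,R[:,0])
cv2.imwrite('pics/w4.png',cv2.resize(q['image'][120:270,180:380][:,:,::-1],(800,600),interpolation=cv2.INTER_CUBIC))
E
```

```text
time: 6.37
position: [481.8, 182.4, 92.9]
tool_rot: [-2.898, 1.57, 1.887]
ft_force: [-0.5, 0.4, -1.5]
finger_gap: 0.127
[482.01027282 182.48821666  93.2371642 ] [ 3.70126212e-04  1.13599757e-03 -9.99999286e-01]
```

View pics/w4.png

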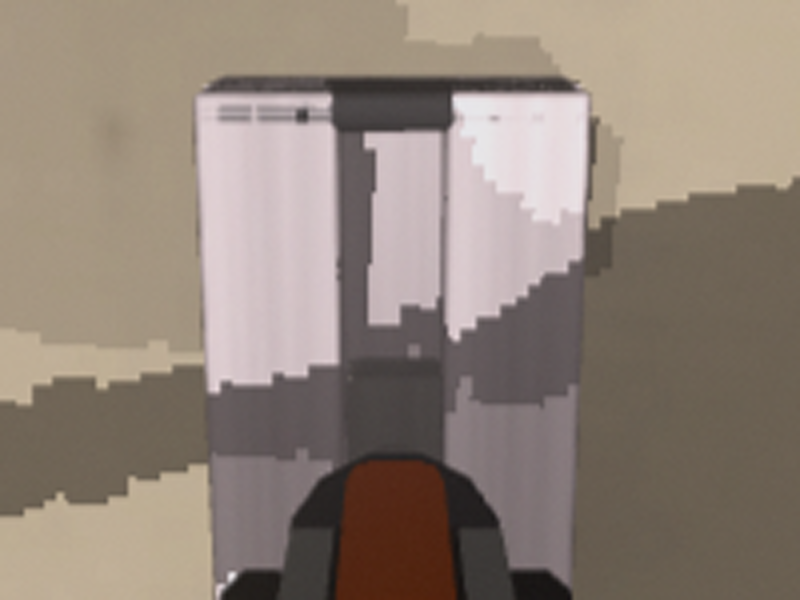

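The head (columns 347–442, row 400) is centred over the slot mouth (338–447) to about 0.3 mm. Lowering.

```bash
python3 -m creep '[{"travel":[0.004,-0.0002,0],"turn":[0,0,0]},{"travel":[0.008,-0.0002,0],"turn":[0,0,0]},{"travel":[0.012,-0.0002,0],"turn":[0,0,0]},{"travel":[0.014,-0.0002,0],"turn":[0,0,0]},{"travel":[0.014,-0.0002,0],"turn":[0,0,0]}]'
```

```text
time: 6.83
position: [481.3, 182.3, 78.3]
tool_rot: [-2.191, 1.57, 2.595]
ft_force: [-0.9, 0.5, -1.6]
finger_gap: 0.13
```

```bash
python3 -m creep '[{"travel":[0.004,0,0],"turn":[0,0,0]},{"travel":[0.008,0,0],"turn":[0,0,0]},{"travel":[0.012,0,0],"turn":[0,0,0]},{"travel":[0.016,0,0],"turn":[0,0,0]},{"travel":[0.0175,0,0],"turn":[0,0,0]},{"travel":[0.0175,0,0],"turn":[0,0,0]},{"travel":[0.0175,0,0],"turn":[0,0,0]}]'
python3 - <<'E'
from h import *
p,R=pose(); print(R[:,1], Ro.from_matrix(R.T@goal(np.radians(4.4))).as_rotvec())
E
```

```text
time: 7.42
position: [481.3, 182.3, 60.7]
tool_rot: [-2.101, 1.569, 2.684]
ft_force: [-0.1, 0.8, -1.7]
finger_gap: 0.13
[ 0.99734452  0.07281805 -0.00119798] [-0.0039123  -0.00070519  0.0011966 ]
```

```bash
python3 -m creep '[{"travel":[0,0,0.008],"turn":[0,0,0]},{"travel":[0,0,0.016],"turn":[0,0,0]},{"travel":[0,0,0.024],"turn":[0,0,0]},{"travel":[0,0,0.032],"turn":[0,0,0]},{"travel":[0,0,0.038],"turn":[0,0,0]},{"travel":[0,0,0.044],"turn":[0,0,0]},{"travel":[0,0,0.044],"turn":[0,0,0]}]'
python3 - <<'E'
from h import *
q=optics.grab_frame('wrist'); p,R=pose();print(p,R[:,0],manip.get_state()['wrist_torque'])
im=q['image']; cv2.imwrite('pics/w5.png',cv2.resize(im[100:325,130:430][:,:,::-1],(800,600),interpolation=cv2.INTER_CUBIC))
E
```

```text
time: 8.0
position: [484.7, 137.1, 60.7]
tool_rot: [-1.79, 1.57, 2.994]
ft_force: [-0.1, 0.1, -1.2]
finger_gap: 0.124
[484.621618   137.76248977  60.6916203 ] [-1.12051068e-03  6.93641905e-04 -9.99999132e-01] [-0.04460471 -0.02339084  0.00888612]
```

View pics/w5.png

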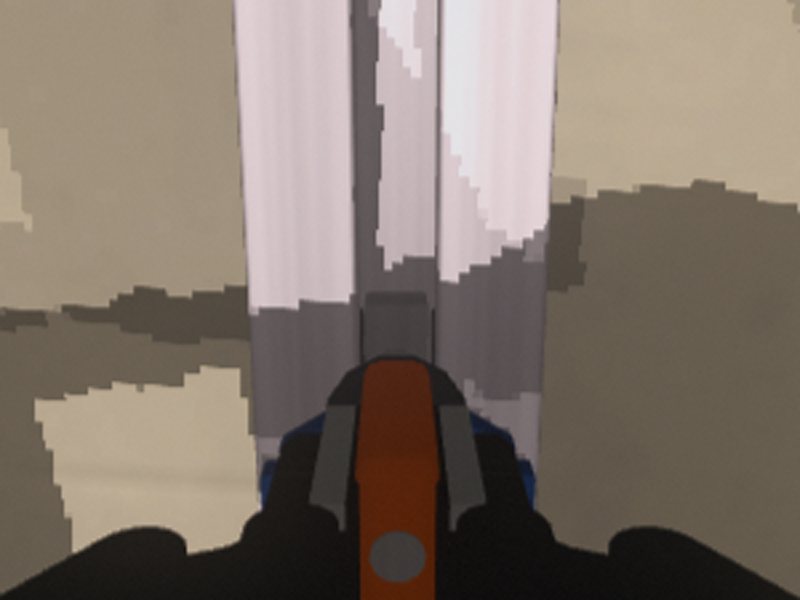

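The head sits low in the slot and centred (head 363–432, slot 356–437), and the fork mouth is just ahead. I'll slide on in force-checked steps.

```bash
python3 -m creep '[{"travel":[0,0,0.005],"turn":[0,0,0]},{"travel":[0,0,0.010],"turn":[0,0,0]},{"travel":[0,0,0.015],"turn":[0,0,0]},{"travel":[0,0,0.02],"turn":[0,0,0]},{"travel":[0,0,0.024],"turn":[0,0,0]},{"travel":[0,0,0.024],"turn":[0,0,0]}]'; python3 -m creep '[{"travel":[0,0,0.002],"turn":[0,0,0]},{"travel":[0,0,0.004],"turn":[0,0,0]},{"travel":[0,0,0.006],"turn":[0,0,0]},{"travel":[0,0,0.006],"turn":[0,0,0]}]'
```

```text
time: 8.55
position: [486.4, 113.0, 60.7]
tool_rot: [-1.986, 1.57, 2.797]
ft_force: [-0.6, -0.2, -0.3]
finger_gap: 0.127
time: 8.88
position: [486.9, 106.8, 60.7]
tool_rot: [-1.869, 1.57, 2.914]
ft_force: [0.4, 0.5, -0.9]
finger_gap: 0.127
```

```bash
python3 -m creep '[{"travel":[0,0,0.0015],"turn":[0,0,0]},{"travel":[0,0,0.003],"turn":[0,0,0]},{"travel":[0,0,0.0045],"turn":[0,0,0]},{"travel":[0,0,0.0045],"turn":[0,0,0]}]' | sed -n '2p;4p'; python3 -m creep '[{"travel":[0,0,0.0015],"turn":[0,0,0]},{"travel":[0,0,0.003],"turn":[0,0,0]},{"travel":[0,0,0.0045],"turn":[0,0,0]},{"travel":[0,0,0.0045],"turn":[0,0,0]}]'| sed -n '2p;4p'
```

```text
position: [487.2, 102.1, 60.6]
ft_force: [-0.8, 0.3, -1.2]
position: [487.6, 97.3, 60.7]
ft_force: [-1.1, -0.1, -1.4]
```

```bash
python3 - <<'E'
from h import *
q=optics.grab_frame('top'); h=cv2.cvtColor(q['image'],cv2.COLOR_RGB2HSV)
print([ (d['score'],ray(q,d['point'],44).round(1)) for d in spotter.silhouettes(q,'stop_pin')])
s=optics.grab_frame('scene'); c=proj(s,[487,85,50]); x,y=int(c[0]),int(c[1])
cv2.imwrite('pics/s6.png',cv2.resize(s['image'][y-45:y+45,x-60:x+60][:,:,::-1],(800,600),interpolation=cv2.INTER_CUBIC))
E
```

```text
[]
```

View pics/s6.png

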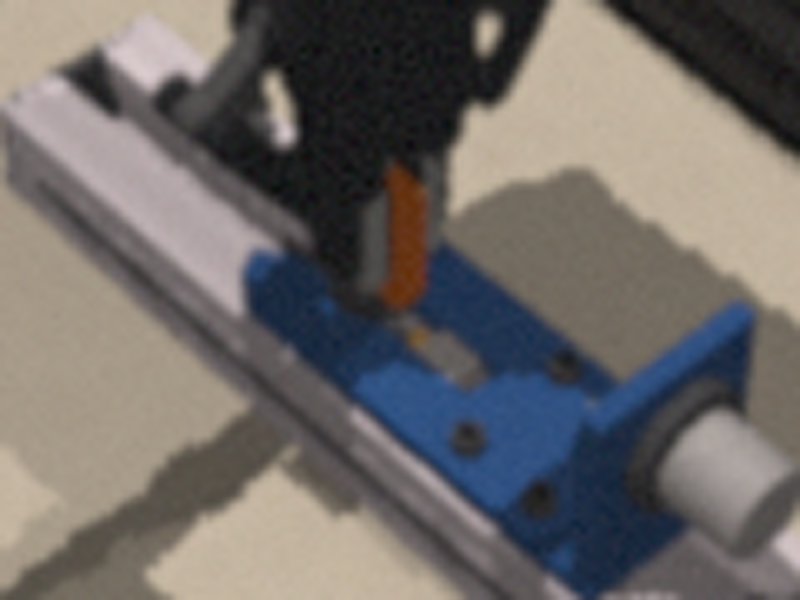

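The neck (400,320) is just short of the brass pin (418,337). Pushing on.

```bash
for i in 1; do python3 -m creep '[{"travel":[0,0,0.0015],"turn":[0,0,0]},{"travel":[0,0,0.003],"turn":[0,0,0]},{"travel":[0,0,0.0045],"turn":[0,0,0]},{"travel":[0,0,0.0045],"turn":[0,0,0]}]' | sed -n '2p;4p'; done; python3 -m creep '[{"travel":[0,0,0.001],"turn":[0,0,0]},{"travel":[0,0,0.002],"turn":[0,0,0]},{"travel":[0,0,0.003],"turn":[0,0,0]},{"travel":[0,0,0.003],"turn":[0,0,0]}]'| sed -n '2p;4p'
```

```text
position: [487.9, 92.8, 60.6]
ft_force: [-0.4, 1.3, -1.6]
position: [488.1, 89.6, 60.7]
ft_force: [0.4, -0.1, -1.4]
```

```bash
python3 -m creep '[{"travel":[0,0,0.001],"turn":[0,0,0]},{"travel":[0,0,0.002],"turn":[0,0,0]},{"travel":[0,0,0.002],"turn":[0,0,0]}]'| sed -n '2p;4p'; python3 -m creep '[{"travel":[0,0,0.001],"turn":[0,0,0]},{"travel":[0,0,0.002],"turn":[0,0,0]},{"travel":[0,0,0.002],"turn":[0,0,0]}]'| sed -n '2p;4p'
```

```text
position: [488.2, 87.6, 60.6]
ft_force: [0.4, 0.6, -0.9]
position: [488.4, 85.8, 60.7]
ft_force: [-1.2, 1.8, -1.4]
```

```bash
python3 -m creep '[{"travel":[0,0,0.001],"turn":[0,0,0]},{"travel":[0,0,0.002],"turn":[0,0,0]},{"travel":[0,0,0.002],"turn":[0,0,0]}]'| sed -n '2p;4p'
```

```text
position: [488.5, 83.7, 60.7]
ft_force: [-0.1, 1.8, -1.3]
```

```bash
python3 -m creep '[{"travel":[0,0,0.001],"turn":[0,0,0]},{"travel":[0,0,0.0015],"turn":[0,0,0]},{"travel":[0,0,0.0015],"turn":[0,0,0]}]'| sed -n '2p;4p'
```

```text
position: [488.6, 82.0, 60.7]
ft_force: [-1.0, 1.5, -2.0]
```

```bash
python3 -m creep '[{"travel":[0,0,0.0007],"turn":[0,0,0]},{"travel":[0,0,0.0015],"turn":[0,0,0]},{"travel":[0,0,0.0015],"turn":[0,0,0]}]'| sed -n '2p;4p'
```

```text
position: [488.7, 81.4, 60.7]
ft_force: [0.3, 5.1, -2.0]
```

Solid contact at y ≈ 81.4. I'll press a little further to reach 8–15 N.

```bash
python3 -m creep '[{"travel":[0,0,0.0007],"turn":[0,0,0]},{"travel":[0,0,0.0012],"turn":[0,0,0]},{"travel":[0,0,0.0012],"turn":[0,0,0]}]'| sed -n '2p;4p'
```

```text
position: [488.7, 81.3, 60.7]
ft_force: [-0.6, 6.6, -2.3]
```

```bash
python3 -m creep '[{"travel":[0,0,0.0012],"turn":[0,0,0]},{"travel":[0,0,0.002],"turn":[0,0,0]},{"travel":[0,0,0.0021],"turn":[0,0,0]},{"travel":[0,0,0.0021],"turn":[0,0,0]}]'; python3 - <<'E'
from h import *
s=manip.get_state();print(s['joint_pos'].round(3),pose(s)[1].round(4).tolist())
E
```

```text
time: 12.2
position: [488.7, 81.1, 60.7]
tool_rot: [-3.058, 1.562, 1.727]
ft_force: [-0.3, 10.1, -1.2]
finger_gap: 0.128
[ 0.089 -0.159  1.778  0.009  1.523  0.017] [[-0.0014, 0.9974, 0.0719], [0.009, 0.072, -0.9974], [-1.0, -0.0008, -0.0091]]
```

10 N at y = 81.1 with no further advance, so the pin is home and the neck is on the stop. Now the quarter turn, starting with the first part under light forward pressure.

```bash
python3 -m creep '[{"travel":[0,0,0.0006],"turn":[0.1,0,0]},{"travel":[0,0.0001,0.0006],"turn":[0.2,0,0]},{"travel":[0,0.0002,0.0006],"turn":[0.3,0,0]},{"travel":[0,0.0003,0.0006],"turn":[0.4,0,0]},{"travel":[0,0.0003,0.0006],"turn":[0.5,0,0]},{"travel":[0,0.0003,0.0006],"turn":[0.5,0,0]}]'; python3 - <<'E'
from h import *
s=manip.get_state();print(s['wrist_torque'].round(2));plan([488.8,80.9,60.7],-85.9)
E
```

```text
time: 12.7
position: [489.5, 81.3, 61.0]
tool_rot: [-2.708, 1.56, 1.571]
ft_force: [0.8, 5.1, -1.2]
finger_gap: 0.13
[ 1.09 -0.24  0.  ]
cur yaw -24.79 travel m [ 0.0003 -0.0005  0.0007] turn [ 1.0665 -0.0064  0.0093]
```

```bash
python3 -m creep '[{"travel":[0,0,0.0004],"turn":[0.12,0,0]},{"travel":[0,0,0.0004],"turn":[0.24,0,0]},{"travel":[0,0,0.0004],"turn":[0.36,0,0]},{"travel":[0,0,0.0004],"turn":[0.48,0,0]},{"travel":[0,0,0.0004],"turn":[0.6,0,0]},{"travel":[0,0,0.0004],"turn":[0.72,0,0]},{"travel":[0,0,0.0004],"turn":[0.84,-0.003,0.005]},{"travel":[0,0,0.0004],"turn":[0.96,-0.006,0.009]},{"travel":[0,0,0.0004],"turn":[1.067,-0.006,0.009]},{"travel":[0,0,0.0004],"turn":[1.067,-0.006,0.009]},{"travel":[0,0,0.0004],"turn":[1.067,-0.006,0.009]}]'; python3 - <<'E'
from h import *
s=manip.get_state();print(s['wrist_torque'].round(2));plan([488.7,81.1,58.7],-85.9)
E
```

```text
time: 13.62
position: [489.1, 82.0, 61.0]
tool_rot: [-1.501, 1.568, 1.712]
ft_force: [-1.6, 5.9, -0.2]
finger_gap: 0.126
[1.28 0.2  0.01]
cur yaw -85.92 travel m [0.0023 0.0009 0.0005] turn [-0.0003  0.0002  0.0025]
```

The bolt is turned 90° and still pressing the stop at about 6 N. Lowering the head onto the floor before release.

```bash
python3 -m creep '[{"travel":[0.0008,0.0003,0.0003],"turn":[0,0,0.0025]},{"travel":[0.0016,0.0003,0.0003],"turn":[0,0,0.0025]},{"travel":[0.0024,0.0003,0.0003],"turn":[0,0,0.0025]},{"travel":[0.0026,0.0003,0.0003],"turn":[0,0,0.0025]},{"travel":[0.0026,0.0003,0.0003],"turn":[0,0,0.0025]}]'
```

```text
time: 14.03
position: [489.0, 82.1, 58.8]
tool_rot: [-2.073, 1.57, 1.14]
ft_force: [-0.3, 5.6, 1.2]
finger_gap: 0.13
```

```bash
python3 -m creep '[{"travel":[0.0005,0.0002,0],"turn":[0,0,0]},{"travel":[0.0008,0.0002,0],"turn":[0,0,0]},{"travel":[0.0008,0.0002,0],"turn":[0,0,0]}]'
python3 -m creep '[{"travel":[0,0,0],"turn":[0,0,0]},{"travel":[0,0,0],"turn":[0,0,0]},{"travel":[0,0,0],"turn":[0,0,0]},{"travel":[0,0,0],"turn":[0,0,0]},{"travel":[0,0,0],"turn":[0,0,0]},{"travel":[0,0,0],"turn":[0,0,0]}]' 0
python3 -m creep '[{"travel":[-0.01,0,0],"turn":[0,0,0]},{"travel":[-0.03,0,0],"turn":[0,0,0]},{"travel":[-0.06,0,0],"turn":[0,0,0]},{"travel":[-0.09,0,0],"turn":[0,0,0]},{"travel":[-0.12,0,0],"turn":[0,0,0]},{"travel":[-0.12,-0.02,0],"turn":[0,0,0]},{"travel":[-0.12,-0.06,0],"turn":[0,0,0]},{"travel":[-0.12,-0.1,0],"turn":[0,0,0]},{"travel":[-0.12,-0.12,0],"turn":[0,0,0]},{"travel":[-0.12,-0.12,0],"turn":[0,0,0]}]'
python3 - <<'E'
from h import *
s=optics.grab_frame('scene'); c=proj(s,[487,85,50]); x,y=int(c[0]),int(c[1])
t=optics.grab_frame('top'); d=proj(t,[487,85,50]).astype(int)
f=lambda i:cv2.resize(i[:,:,::-1],(400,300*1),interpolation=cv2.INTER_CUBIC)
a=cv2.resize(s['image'][y-45:y+30,x-50:x+50][:,:,::-1],(480,360),interpolation=cv2.INTER_CUBIC)
b=cv2.resize(t['image'][d[1]-40:d[1]+40,d[0]-30:d[0]+40][:,:,::-1],(315,360),interpolation=cv2.INTER_CUBIC)
cv2.imwrite('pics/f.png',np.hstack([a,b]))
E
```

```text
time: 14.28
position: [489.1, 82.1, 58.8]
tool_rot: [-2.201, 1.569, 1.012]
ft_force: [-2.4, 4.4, 4.2]
finger_gap: 0.128
time: 14.78
position: [489.1, 81.9, 58.6]
tool_rot: [-2.24, 1.569, 0.973]
ft_force: [-0.1, 0.8, 0.0]
finger_gap: 0.496
time: 15.62
position: [479.8, 205.1, 179.5]
tool_rot: [-1.976, 1.568, 1.241]
ft_force: [0.0, 0.1, -0.3]
finger_gap: 0.5
```

View pics/f.png

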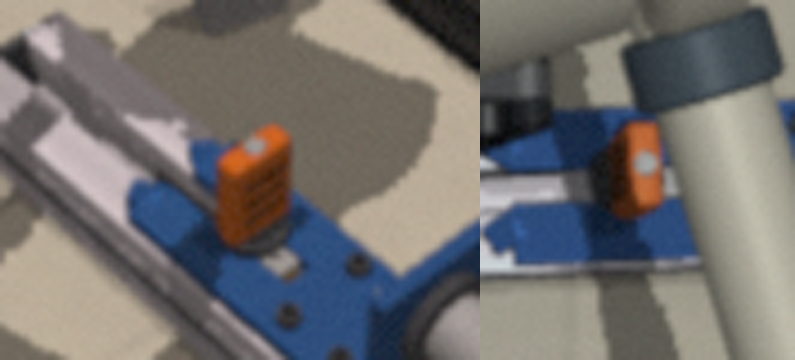

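The bolt stands upright with its handle crosswise to the rail. No brass shows between collar and stop block (scene crop (285,262)), and the gripper is clear. Handing in.

```bash
python3 -c "
from bench import manip
print(manip.hand_in(), manip.get_state()['ft_force'])"
```

```text
the job is handed in; nothing more can be done
the job is handed in; nothing more can be done
```

The bolt is locked in place and the job is handed in; the last move ended at 15.6 s, well inside the 54 s limit. I took the small bolt from the grey holder, lowered it into the open slot and slid it under the fork. I pushed the pin in at about 2 N until the neck met the stop. There it held 10 N with no further advance, so I turned it 90°, set the head on the slot floor, let go and backed away.

- **Turn:** the tool turned 90° (jaw direction from +4.2° to −85.9°) with almost no resisting torque. The push on the stop was still about 5–6 N at both checks during the turn.
- **Final pictures:** the bolt stands upright with its handle crosswise to the rail, close against the stop block. No brass shows. The gripper was clear and the wrist force was about zero.
- **Not checked directly:** the pin network found nothing when I tried it before contact (arm in the way), so "pin home" rests on the measured forces and the final picture.

No checks disagreed.

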